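# Stand the conical flasks in their cork rings

## Robot

A 7-joint arm with a two-finger parallel gripper is mounted at the origin on the work surface. World frame = base frame: x ahead of the robot, y to its left, z up, the work surface at z = 0. Lengths are in m, angles in rad, forces in N, time in s.
With the tool pointing down it reaches from about 0.4 to 0.85 m from the base axis. Payload 4.5 kg.
Tool frame: the origin (TCP) lies at the centre of the arm's flange, where the gripper is bolted on; the fingertips stand 166 mm ahead of it and the grasp point (between the pads) lies 147 mm ahead of it (r.grip_depth is the distance from the TCP to the grasp point, in m); z points along the fingers, y is the line along which they close (so a half turn about z gives the same grasp; the last joint's range is limited). The gripper opens to 88 mm and grips with 3 to 60 N. Pads are 18 mm wide; open, the fingers measure 123 mm over their backs; the gripper's body (75 mm by 187 mm) begins 45 mm behind the grasp point.
Start: joints at [1.147, 0.689, -0.195, 1.565, 0.157, 0.902, -0.215], TCP at [0.276, -0.561, 0.405] pointing down, gripper open.
Joint ranges: [-3.01, 3.01], [-0.46, 2.08], [-1.47, 1.51], [0.13, 2.56], [-1, 4.14], [0.04, 2.09], [-2.66, 2.66]. Speed limits (rad/s): [2.57, 2.57, 3.14, 3.14, 3.14, 3.14, 3.14].

## Interface

Orientations are given as a unit quaternion [x, y, z, w].
In Python, from plant import status, cams, r, finder gives the robot as it stands.
- The arm moves only by the tool play_rows, never from a script. Its argument "rows" is a list of rows, each a list of 7 numbers: the opening in per cent of the stroke, from 0 (shut) to 100 (fully open), then the shift along the tool's x, y, z in m, then the turn, a rotation vector about the tool's x, y, z in degrees. A call has 1 to 8 rows; each row shifts and turns the commanded pose from where the row before left it, along the tool's axes as they then stand; what a row does not reach is not made up. A row lasts 1/8 s, in which the tool goes at most 62.5 mm and 10.7 degrees, less where a joint would pass 70% of its speed; a pose out of reach is approached as far as the arm can. A call with a gripper value outside its range is refused whole. The fingers move at their own pace and stop on an object; "grip_force" is the grip in N (left out, the last holds). Time passes only in rows, so rows that do not move let the fingers close. It gives the time, the measured TCP pose, the force, the opening and the grip force at its end, in the units of the state.
- status.get_state(): the state, without advancing time (a new reading comes with each control period).
- cams.snapshot(name): name is "side" or "top"; returns the picture (400x640x3 uint8, red, green, blue); there is no depth.
- cams.camera_params(name): a dict with "vfov" (degrees; the focal length in pixels is half the picture's height over the tangent of half this angle, whatever the lens; pixels are square), "cx", "cy" (the principal point, pixels), "distortion" ([k1, k2, p1, p2, k3] as OpenCV has them; the pictures are not rectified), "R" (3x3) and "t" (3): a world point X has camera coordinates R X + t. Camera axes: x right, y down, z forward; pixel columns grow to the right and rows downward; lengths in m; the calibration is good to about 2 mm. A picture is of the moment at which its call begins. camera_params takes no time and is no camera call.
- r.finish_job(): hands the job in; it is judged then, once.
Trained networks look in the newest picture that a camera, given by its name, has taken for a name from the list of things; names that differ only in an ending like _2 or _b are one class to them, and where a whole thing is asked for, a point or a joint stands for the part that bears it (a point fixed in the world has none). Each returns a list of dicts, best first, with "score" (0 to 1); they miss things now and then, are a little off and sometimes report something else, mostly with a low value. They report only what shows in the picture. A call takes as long as a camera call. They do not tell look-alikes from the thing itself.
- finder.spot_in(camera, label): "at" ([x, y, z] in m, in the coordinates of the camera as it stood for that picture, good to about 4 mm: the middle of the surface that is visible of it).
- finder.regions_of(camera, label): "mask" (400x640 bool, what is visible of it).
The state is a dict: "clock": time; "q": joint angles; "qd": joint speeds; "joint_torque": joint torques, N m; "tool_pos": TCP position; "eef_rot": TCP orientation; "contact_force": force on the tool from outside, world axes, zero at the start; "moment": the same for the moment, N m; "opening": opening from 0.0 (shut) to 1.0 (fully open); "finger_force": force on a finger pad.
Only numpy, scipy, OpenCV 4.12 (cv2) and the standard library are available. Lean on these libraries where they do the work, as an engineer would, in place of code of your own. Each camera call takes 0.05 s, during which the arm holds its last target. There are 200 camera calls.

## Task

Pick up the four stoppered conical flasks one after another and stand each upright on the bench inside the cork ring made for its size: the smallest flask in the smallest ring and so on up to the largest. They are glass: never drop one or knock one over, set it down before letting go. Leave the brown bottle and the beaker where they are.

Things in the scene. Friction and masses are not known exactly. Their poses are not given: they have to be found in the camera images.
- flask1_mid (a point): loose: the smallest of the four conical (Erlenmeyer) flasks of clear glass with a black rubber stopper, 80 mm tall in all, 45 g (may vary by a third). Base 40 mm across; the cone narrows up to a height of 36 mm; above that is a straight round neck 22 mm across (glass to 70 mm, the stopper of equal width from there to the top). Grip the neck from above, about 60 mm above the base. This point is on the axis half-way up, 40 mm above the base; z points up along the axis
- flask2_mid (a point): loose: the second smallest of the four conical (Erlenmeyer) flasks of clear glass with a black rubber stopper, 103 mm tall in all, 70 g (may vary by a third). Base 58 mm across; the cone narrows up to a height of 56 mm; above that is a straight round neck 26 mm across (glass to 92 mm, the stopper of equal width from there to the top). Grip the neck from above, about 82 mm above the base. This point is on the axis half-way up, 51.5 mm above the base; z points up along the axis
- flask3_mid (a point): loose: the second largest of the four conical (Erlenmeyer) flasks of clear glass with a black rubber stopper, 126 mm tall in all, 110 g (may vary by a third). Base 76 mm across; the cone narrows up to a height of 76 mm; above that is a straight round neck 30 mm across (glass to 114 mm, the stopper of equal width from there to the top). Grip the neck from above, about 104 mm above the base. This point is on the axis half-way up, 63 mm above the base; z points up along the axis
- flask4_mid (a point): loose: the largest of the four conical (Erlenmeyer) flasks of clear glass with a black rubber stopper, 151 mm tall in all, 170 g (may vary by a third). Base 94 mm across; the cone narrows up to a height of 98 mm; above that is a straight round neck 34 mm across (glass to 138 mm, the stopper of equal width from there to the top). Grip the neck from above, about 128 mm above the base. This point is on the axis half-way up, 75.5 mm above the base; z points up along the axis
- ring1: fixed: the smallest of the four cork rings lying flat on the bench: 56 mm inside, 72 mm outside, 8 mm high, open in the middle down to the bench top. Its flask stands on the bench inside it, with 8 mm to spare all round. Origin: ring centre at bench level; z up
- ring2: fixed: the second smallest of the four cork rings lying flat on the bench: 74 mm inside, 90 mm outside, 8 mm high, open in the middle down to the bench top. Its flask stands on the bench inside it, with 8 mm to spare all round. Origin: ring centre at bench level; z up
- ring3: fixed: the second largest of the four cork rings lying flat on the bench: 92 mm inside, 108 mm outside, 8 mm high, open in the middle down to the bench top. Its flask stands on the bench inside it, with 8 mm to spare all round. Origin: ring centre at bench level; z up
- ring4: fixed: the largest of the four cork rings lying flat on the bench: 110 mm inside, 126 mm outside, 8 mm high, open in the middle down to the bench top. Its flask stands on the bench inside it, with 8 mm to spare all round. Origin: ring centre at bench level; z up
- bottle_mid (a point): loose bystander: straight-sided brown glass reagent bottle with shoulders and a black stopper, 56 mm across, 110 mm tall; not a conical flask, leave it. Point on the axis half-way up, 55 mm above its base
- beaker_mid (a point): loose bystander: open clear glass beaker, 68 mm across, 70 mm tall; leave it. Point on the axis half-way up, 35 mm above its base
Things that resemble listed ones, but are neither listed nor needed, are in the scene too. Leave any green look-alike of the part that bears flask4_mid alone. What is shaped like the ring1 but green is not meant.

How it is judged:
By the outcome, as a careful person would: the job done as asked, in the order asked, and still so for the second after the job is handed in, with the robot touching nothing.
It also fails if it takes over 125 s, if anything falls off the work surface, if the arm or the gripper's body presses on something with over 40 N, if the wrist force passes 120 N, or if a joint passes its speed limit or range.

## Working session

There is one attempt and no reset: what is moved stays moved. The work goes in short steps, Python scripts to look and compute and a tool call to move; the robot and the scene stay as the last step left them, time stands still between calls to the robot, and variables do not carry over. Pictures are saved under pics/ and viewed, at most 14 in all, crops included, and the job is handed in when it is done.

Besides the shell and the picture viewer there is one more tool, called after ">>>" by a JSON object that holds its "api" and its "payload". play_rows: Moves the arm, as the interface text tells. Its arguments: {"type":"object","properties":{"rows":{"type":"array","items":{"type":"array","items":{"type":"number"}}},"grip_force":{"type":"number"}},"required":["rows"]}

```bash
mkdir -p pics; cat > h.py <<'E'
import numpy as np, cv2
from plant import status, cams, r, finder
def P(n):
    c=cams.camera_params(n); f=200/np.tan(np.radians(c['vfov'])/2)
    return np.array([[f,0,c['cx']],[0,f,c['cy']],[0,0,1]]),np.array(c['distortion'],float),np.array(c['R']),np.array(c['t'])
def ray(n,uv,z):
    K,d,R,t=P(n); p=cv2.undistortPoints(np.array([[uv]],float),K,d)[0,0]
    o=-R.T@t; v=R.T@np.array([p[0],p[1],1]); return o+v*(z-o[2])/v[2]
def proj(n,X):
    K,d,R,t=P(n); return cv2.projectPoints(np.array(X,float).reshape(-1,3),cv2.Rodrigues(R)[0],t,K,d)[0][:,0]
def world(n,x):
    K,d,R,t=P(n); return R.T@(np.array(x)-t)
def save(n,f):
    im=cams.snapshot(n); cv2.imwrite('pics/'+f,im[:,:,::-1]); return im
E
python3 - <<'E'
from h import *
np.set_printoptions(precision=3,suppress=True)
for n in('top','side'):
    save(n,n+'0.png'); K,d,R,t=P(n); print(n,-R.T@t)
    for l in['flask%d_mid'%i for i in(1,2,3,4)]+['ring%d'%i for i in(1,2,3,4)]+['bottle_mid','beaker_mid']:
        for s in finder.spot_in(n,l)[:4]:
            w=world(n,s['at']); print(l,round(s['score'],2),w,proj(n,w)[0])
print(status.get_state())
E
```

```text
top [ 0.377 -0.005  0.881]
flask1_mid 0.45 [ 0.45  -0.004  0.031] [330.969 220.051]
flask2_mid 0.84 [ 0.622 -0.341  0.037] [470.558 146.405]
flask2_mid 0.59 [0.445 0.18  0.049] [251.445 222.658]
flask3_mid 0.78 [0.446 0.18  0.049] [251.488 222.183]
flask4_mid 0.64 [ 0.311 -0.154  0.057] [399.431 280.753]
flask4_mid 0.56 [ 0.447 -0.172  0.06 ] [405.137 219.376]
ring1 0.9 [0.446 0.358 0.008] [183.054 224.596]
ring1 0.88 [ 0.607 -0.165  0.012] [395.547 156.424]
ring1 0.76 [0.614 0.006 0.008] [325.8   154.975]
ring1 0.72 [ 0.439 -0.355  0.011] [478.098 223.484]
ring2 0.9 [0.446 0.358 0.008] [183.054 224.596]
ring2 0.88 [ 0.607 -0.165  0.012] [395.547 156.424]
ring2 0.76 [0.614 0.006 0.008] [325.8   154.975]
ring2 0.72 [ 0.439 -0.355  0.011] [478.098 223.484]
ring3 0.9 [0.446 0.358 0.008] [183.054 224.596]
ring3 0.88 [ 0.607 -0.165  0.012] [395.547 156.424]
ring3 0.76 [0.614 0.006 0.008] [325.8   154.975]
ring3 0.72 [ 0.439 -0.355  0.011] [478.098 223.484]
ring4 0.9 [0.446 0.358 0.008] [183.054 224.596]
ring4 0.88 [ 0.607 -0.165  0.012] [395.547 156.424]
ring4 0.76 [0.614 0.006 0.008] [32
[... 1140 characters left out ...]
17 270.731]
ring4 0.81 [ 0.463 -0.324  0.006] [361.499 367.79 ]
ring4 0.64 [0.436 0.361 0.005] [240.611 146.798]
ring4 0.62 [ 0.728 -0.056  0.011] [409.63  213.622]
bottle_mid 0.81 [0.61  0.33  0.057] [301.142 122.249]
{'clock': 1.1, 'q': array([ 1.147,  0.689, -0.195,  1.565,  0.157,  0.902, -0.215]), 'qd': array([-0.   , -0.   ,  0.001, -0.001,  0.001, -0.   , -0.001]), 'joint_torque': array([  0.   , -52.75 ,  -1.267, -15.375,  -0.052,  -0.001,   0.   ]), 'tool_pos': array([ 0.276, -0.561,  0.405]), 'eef_rot': array([0.974, 0.227, 0.   , 0.   ]), 'contact_force': array([ 0.748, -0.236, -0.566]), 'moment': array([-0.014, -0.007, -0.026]), 'finger_force': 0.0, 'opening': 0.9988618418131647}
```

View both.

View pics/top0.png

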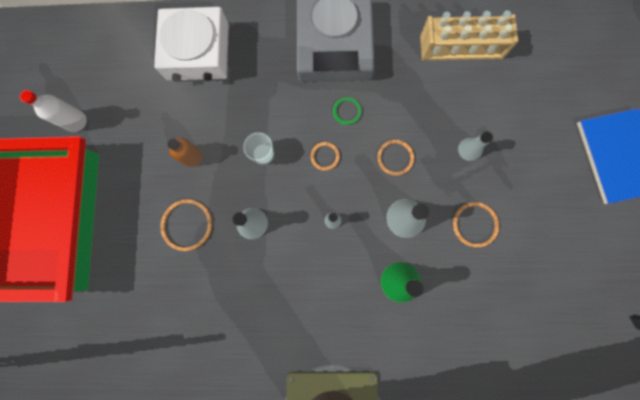

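View pics/side0.png

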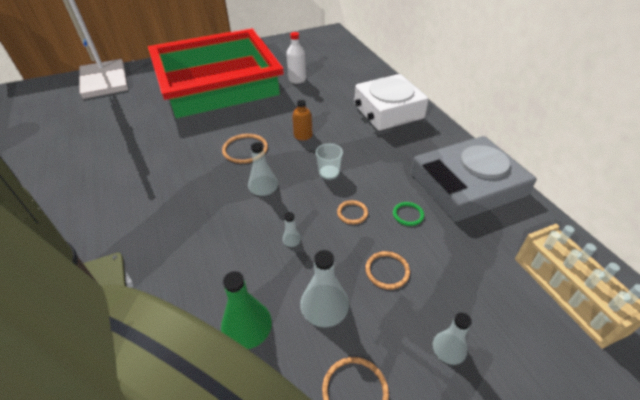

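The top picture shows clear flasks at (333,219), (251,223), (405,218) and (472,147), plus a green look-alike at (402,282). The cork rings are at (185,224), (475,224), (396,157) and (325,155), and a green ring is at (347,110). I'll fit flask silhouettes of all four sizes to the network masks, and circles to the orange rings.

```bash
cat >> h.py <<'E'
DIM={1:(40,36,22,80),2:(58,56,26,103),3:(76,76,30,126),4:(94,98,34,151)}
A=np.linspace(0,2*np.pi,40)
def circ(x,y,z,d): return np.c_[x+d/2*np.cos(A),y+d/2*np.sin(A),0*A+z]
def sil(n,i,x,y):
    b,h,k,H=[v/1000 for v in DIM[i]]; m=np.zeros((400,640),np.uint8)
    for lo,hi in(((0,b),(h,k)),((h,k),(H,k))):
        p=proj(n,np.r_[circ(x,y,*lo),circ(x,y,*hi)])
        cv2.fillConvexPoly(m,cv2.convexHull((p*16).round().astype(np.int32)),1,shift=4)
    return m>0
def fit(masks,i,x0):
    from scipy.optimize import minimize
    f=lambda p:-np.mean([(s&m).sum()/(s|m).sum() for n,m in masks.items() for s in[sil(n,i,*p)]])
    q=minimize(f,x0,method='Nelder-Mead',options=dict(initial_simplex=[x0,[x0[0]+.012,x0[1]],[x0[0],x0[1]+.012]],xatol=3e-4)); return q.x,-q.fun
def masks(label):
    o={}
    for n in('top','side'):
        cams.snapshot(n); o[n]=[s['mask'] for s in finder.regions_of(n,label) if s['score']>.2]
    return o
E
python3 - <<'E'
from h import *
np.set_printoptions(precision=4,suppress=True)
ap={1:(.45,-.01),2:(.615,-.345),3:(.445,.18),4:(.447,-.18)}
for j in ap:
    M=masks('flask%d_mid'%j); 
    for n in M:
        M[n]=[m for m in M[n]]
        best=max(M[n],key=lambda m:(m&sil(n,j,*ap[j])).sum()/(m|sil(n,j,*ap[j])).sum(),default=None); M[n]=best
    M={n:m for n,m in M.items() if m is not None}
    for i in DIM:
        print('at',j,'size',i,*fit(M,i,ap[j]),{n:fit({n:M[n]},i,ap[j])[0].round(4) for n in M} if i==j else '')
for n in('top','side'):
    im=cams.snapshot(n); hsv=cv2.cvtColor(im,cv2.COLOR_RGB2HSV)
    m=cv2.inRange(hsv,(5,90,90),(22,255,255)); cs,_=cv2.findContours(m,cv2.RETR_EXTERNAL,cv2.CHAIN_APPROX_NONE)
    for c in cs:
        if len(c)<40: continue
        w=np.array([ray(n,p[0],.006)[:2] for p in c.astype(float)])
        (x,y),R=cv2.minEnclosingCircle(w.astype(np.float32)); (ex,ey),ax,_=cv2.fitEllipse((w*1000).astype(np.float32))
        print(n,c[:,0].mean(0),'ctr',ex/1000,ey/1000,'diam',np.array(ax))
im=cv2.imread('pics/top0.png'); a=cv2.resize(im[90:310,150:520],None,fx=2.1,fy=2.1,interpolation=cv2.INTER_CUBIC); cv2.imwrite('pics/crop.png',a)
E
```

```text
at 1 size 1 [ 0.4522 -0.0085] 0.8874430334940931 {'top': array([ 0.4549, -0.0065]), 'side': array([ 0.4517, -0.008 ])}
at 1 size 2 [ 0.4517 -0.001 ] 0.49317445361156437 
at 1 size 3 [0.4593 0.0053] 0.3057662196201239 
at 1 size 4 [0.4645 0.0119] 0.20523923444976078 
at 2 size 1 [ 0.6259 -0.349 ] 0.6359003701653584 
at 2 size 2 [ 0.6253 -0.3512] 0.8751913165343586 {'top': array([ 0.6274, -0.3522]), 'side': array([ 0.6249, -0.3505])}
at 2 size 3 [ 0.624  -0.3455] 0.5516500819661669 
at 2 size 4 [ 0.6243 -0.3383] 0.37252002735605705 
at 3 size 1 [0.4487 0.1976] 0.39276416065911435 
at 3 size 2 [0.4459 0.1861] 0.7066707818930041 
at 3 size 3 [0.4477 0.19  ] 0.8895473645747694 {'top': array([0.4493, 0.1898]), 'side': array([0.4469, 0.1888])}
at 3 size 4 [0.445  0.1916] 0.6008426640840614 
at 4 size 1 [ 0.4607 -0.1995] 0.12283950617283951 
at 4 size 2 [ 0.4529 -0.1994] 0.22160493827160493 
at 4 size 3 [ 0.4531 -0.189 ] 0.3483539094650206 
at 4 size 4 [ 0.4548 -0.1834] 0.48478173808570285 {'top': array([ 0.447, -0.18 ]), 'side': array([ 0.4548, -0.1834])}
top [ 26.7568 287.036 ] ctr 0.29719
[... 1086 characters left out ...]
0.61122021484375 0.008453348159790038 diam [71.6731 74.6529]
side [242.8506 146.9943] ctr 0.4449134216308594 0.35071572875976564 diam [119.187 122.219]
side [301.6786 123.0595] ctr 0.6370523071289063 0.40058212280273436 diam [ 59.7365 182.7441]
side [223.2488  86.7373] ctr 0.4800484313964844 0.7048700561523438 diam [  9.9855 335.4502]
side [213.2107  55.5165] ctr 0.5081327819824218 0.9504525146484375 diam [247.6852 440.9925]
side [33.3188 53.025 ] ctr -0.12794715118408204 1.2268841552734375 diam [ 40.586  529.5114]
side [144.9266  26.0757] ctr 0.2881383666992188 1.400596923828125 diam [618.7032 761.8381]
side [46.4141 29.6498] ctr -0.10284236907958984 1.5392626953125 diam [234.4596 939.7985]
```

View pics/crop.png

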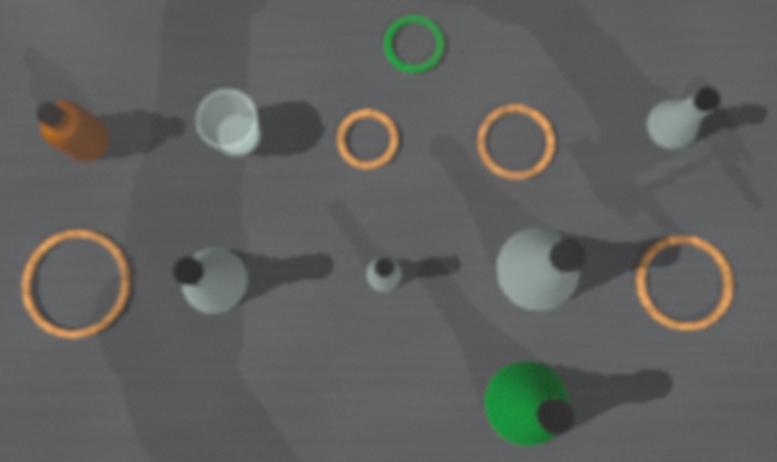

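The clear flasks fit sizes 1 (333,219), 2 (472,147), 3 (251,223) and 4 (405,218) best, so the green one at (402,282) is the look-alike. The rings measure 72, 90, 108 and 126 mm at (325,155), (396,157), (475,224) and (185,224); the green ring at (347,110) isn't meant. The crop agrees. I'll align the tool with the world axes first, so tool x = world x and tool y = −world y.

>>> {"api": "play_rows", "payload": {"rows": [[100, 0, 0, 0, 0, 0, 8.75], [100, 0, 0, 0, 0, 0, 8.75], [100, 0, 0, 0, 0, 0, 8.75], [100, 0, 0, 0, 0, 0, 0]]}}

```text
clock: 2.5
tool_pos: [0.2764, -0.5606, 0.4048]
eef_rot: [1.0, 0.001, -0.0, 0.0]
contact_force: [0.4, 0.2, 0.3]
opening: 1.001
finger_force: 0.0
```

```bash
cat >> h.py <<'E'
from scipy.spatial.transform import Rotation as Ro
F={1:(.4525,-.008,.060),2:(.6255,-.351,.082),3:(.4478,.1895,.104),4:(.4545,-.183,.128)}
G={1:(.612,.009),2:(.6055,-.166),3:(.437,-.3505),4:(.4455,.3515)}
def go(x,y,zg):
    s=status.get_state(); R=Ro.from_quat(s['eef_rot']); d=R.inv().apply(np.array([x,y,zg+r.grip_depth])-s['tool_pos'])
    e=(R.inv()*Ro.from_quat([1,0,0,0])).as_rotvec(degrees=True)
    print('clock %.2f q'%s['clock'],s['q'].round(2),'pos',s['tool_pos'].round(4),'open %.3f'%s['opening'],'dmm',(d*1000).round(1),'rot',e.round(2),'f',s['contact_force'].round(1))
E
python3 - <<'E'
from h import *
go(*F[1][:2],.2)
im=cams.snapshot('top')
# stopper dark blobs, top image -> position at 'top-of-stopper' height
px={1:(333,217),2:(486,137),3:(239,219),4:(420.5,211)}
g=cv2.cvtColor(im,cv2.COLOR_RGB2GRAY)
for i,(u,v) in px.items():
    u0,v0=int(u)-9,int(v)-9; w=g[v0:v0+19,u0:u0+19]<42
    n,l,s,c=cv2.connectedComponentsWithStats(w.astype(np.uint8)); k=l[9,9]
    if k: print(i,s[k],c[k]+[u0,v0],ray('top',c[k]+[u0,v0],(DIM[i][3]-4)/1000))
    else: print(i,g[v0:v0+19:3,u0:u0+19:3])
E
```

```text
clock 2.50 q [ 1.07  0.68 -0.06  1.57  0.05  0.89 -0.58] pos [ 0.2764 -0.5606  0.4048] open 1.001 dmm [ 176.9 -552.3   57.2] rot [0.02 0.02 0.08] f [0.4 0.2 0.3]
1 [[ 87  88  91  96  98  97  98]
 [ 88  88  90  86  92  95  96]
 [ 90 114  68  55  72  78  71]
 [107 134  53  50  55  98  70]
 [124 148  83  53  88 111  71]
 [114 152 140 121 117 111  71]
 [ 98 132 144 128 117  91  94]]
2 [[ 99 100  99  99  99  98  99]
 [ 98  99  88  75  83 100 101]
 [100  97  53  44  46  80 101]
 [137  94  45  43  43  65  99]
 [150 115  46  45  46  76  90]
 [146 140 115  90  68  59  60]
 [146 133 110  68  57  57  59]]
3 [[ 89  88  89  85  96 120 109]
 [ 89  83  61  51  79 103  97]
 [ 89  63  46  46  46  60  97]
 [ 88  54  45  47  46  48 102]
 [ 89  70  45  45  46  74 113]
 [ 90  88  90  98  89 114 117]
 [ 90  89 111 156 148 133 122]]
4 [[102  98  80  72  74  80  85]
 [112  91  63  55  54  62  69]
 [120  60  57  54  55  53  65]
 [109  57  57  55  55  53  64]
 [121  60  57  55  51  55  66]
 [140  93  61  59  58  62  69]
 [145 135 114 113 109  81  70]]
```

>>> {"api": "play_rows", "payload": {"rows": [[100, 0.016, -0.05, 0, 0, 0, 0], [100, 0.016, -0.05, 0, 0, 0, 0], [100, 0.016, -0.05, 0, 0, 0, 0], [100, 0.016, -0.05, 0, 0, 0, 0], [100, 0.016, -0.05, 0, 0, 0, 0], [100, 0.016, -0.05, 0, 0, 0, 0], [100, 0.016, -0.05, 0, 0, 0, 0], [100, 0.016, -0.05, 0, 0, 0, 0]]}}

```text
clock: 3.55
tool_pos: [0.4049, -0.1591, 0.405]
eef_rot: [1.0, 0.001, 0.001, 0.0]
contact_force: [0.9, -1.1, 0.2]
opening: 0.999
finger_force: 0.0
```

>>> {"api": "play_rows", "payload": {"rows": [[100, 0.016, -0.05, 0, 0, 0, 0], [100, 0.016, -0.05, 0.015, 0, 0, 0], [100, 0.016, -0.04, 0.02, 0, 0, 0], [100, 0.001, -0.012, 0.02, 0, 0, 0], [100, 0, 0, 0, 0, 0, 0]]}}

```text
clock: 4.18
tool_pos: [0.4532, -0.0076, 0.3489]
eef_rot: [1.0, 0.002, -0.001, -0.0]
contact_force: [0.1, 0.2, -0.2]
opening: 1.002
finger_force: 0.0
```

```bash
python3 - <<'E'
from h import *
go(*F[1])
for uv,z,i in(((420.5,210.8),.147,4),((332.6,217),.076,1),((485.8,136.5),.099,2),((239,219),.122,3)): print(i,ray('top',uv,z).round(4))
save('side','s1.png')
E
```

```text
clock 4.17 q [-0.09  0.57  0.    2.13 -0.01  0.44 -1.64] pos [ 0.4532 -0.0076  0.3489] open 1.002 dmm [ -0.4   0.5 141.6] rot [-0.02  0.15  0.27] f [ 0.1  0.2 -0.2]
4 [ 0.4566 -0.1861  0.147 ]
1 [ 0.4531 -0.0079  0.076 ]
2 [ 0.6259 -0.3513  0.099 ]
3 [0.4471 0.1906 0.122 ]
```

View pics/s1.png

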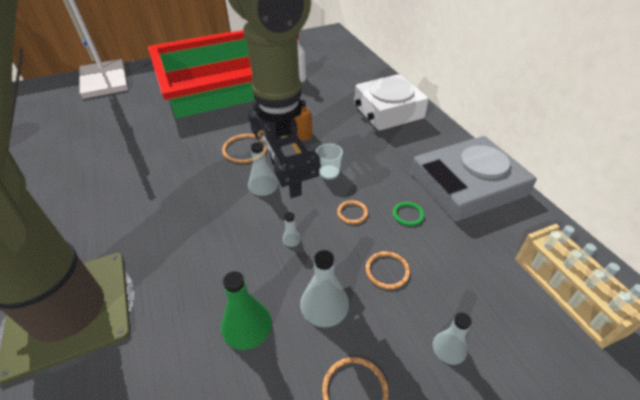

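The gripper sits above flask 1 (stopper at about 289,217 in the side view), and nothing is in the way of the descent.

>>> {"api": "play_rows", "payload": {"rows": [[100, 0, 0, 0.03, 0, 0, 0], [100, 0, 0, 0.03, 0, 0, 0], [60, 0, 0, 0.03, 0, 0, 0], [60, 0, 0, 0.025, 0, 0, 0], [60, 0, 0, 0.017, 0, 0, 0], [60, 0, 0, 0.01, 0, 0, 0], [60, 0, 0, 0, 0, 0, 0]], "grip_force": 15}}

```text
clock: 5.1
tool_pos: [0.4536, -0.0094, 0.2079]
eef_rot: [1.0, -0.001, 0.0, 0.0]
contact_force: [0.6, 0.8, 1.1]
opening: 0.599
finger_force: 0.0
```

>>> {"api": "play_rows", "payload": {"rows": [[40, 0, 0, 0, 0, 0, 0], [30, 0, 0, 0, 0, 0, 0], [0, 0, 0, 0, 0, 0, 0], [0, 0, 0, 0, 0, 0, 0], [0, 0, 0, 0, 0, 0, 0], [0, 0, 0, 0, 0, 0, 0]], "grip_force": 15}}

```text
clock: 5.85
tool_pos: [0.4536, -0.0086, 0.2079]
eef_rot: [1.0, -0.0, 0.0, -0.0]
contact_force: [-0.1, 0.3, 4.5]
opening: 0.244
finger_force: 15.0
```

```bash
python3 - <<'E'
from h import *
go(*G[1],.060); print(status.get_state()['finger_force'])
E
```

```text
clock 5.85 q [-0.08  0.87 -0.    2.21 -0.    0.06 -1.65] pos [ 0.4536 -0.0086  0.2079] open 0.244 dmm [158.4 -17.6   0.7] rot [-0.   -0.03 -0.01] f [-0.1  0.3  4.5]
14.96276041958481
```

>>> {"api": "play_rows", "payload": {"rows": [[0, 0, 0, -0.01, 0, 0, 0], [0, 0, 0, -0.02, 0, 0, 0], [0, 0, 0, -0.02, 0, 0, 0], [0, 0.02, -0.002, 0, 0, 0, 0], [0, 0.03, -0.003, 0, 0, 0, 0], [0, 0.03, -0.003, 0, 0, 0, 0], [0, 0.03, -0.003, 0, 0, 0, 0], [0, 0.02, -0.003, 0, 0, 0, 0]]}}

```text
clock: 6.85
tool_pos: [0.5845, 0.0052, 0.2582]
eef_rot: [1.0, -0.0, 0.0, 0.0]
contact_force: [-0.2, 0.3, -0.8]
opening: 0.244
finger_force: 15.0
```

>>> {"api": "play_rows", "payload": {"rows": [[0, 0.02, -0.003, 0, 0, 0, 0], [0, 0.0085, -0.0005, 0, 0, 0, 0], [0, 0, 0, 0, 0, 0, 0], [0, 0, 0, 0, 0, 0, 0]]}}

```text
clock: 7.35
tool_pos: [0.611, 0.0084, 0.2576]
eef_rot: [1.0, -0.0, -0.001, 0.0]
contact_force: [0.5, -0.6, -1.4]
opening: 0.245
finger_force: 15.0
```

```bash
python3 - <<'E'
from h import *
go(*G[1],.060); save('side','s2.png'); print(fit({'side':max(( s['mask'] for s in finder.regions_of('side','flask1_mid')),key=lambda m:(m&sil('side',1,*G[1])).sum())},1,G[1]))
E
```

```text
clock 7.35 q [-0.09  0.87  0.01  1.73 -0.01  0.55 -1.65] pos [0.611  0.0084 0.2576] open 0.245 dmm [ 1.1 -0.6 50.3] rot [ 0.02  0.1  -0.04] f [ 0.5 -0.6 -1.4]
(array([0.63144873, 0.05120288]), np.float64(0.6339712918660287))
```

View pics/s2.png

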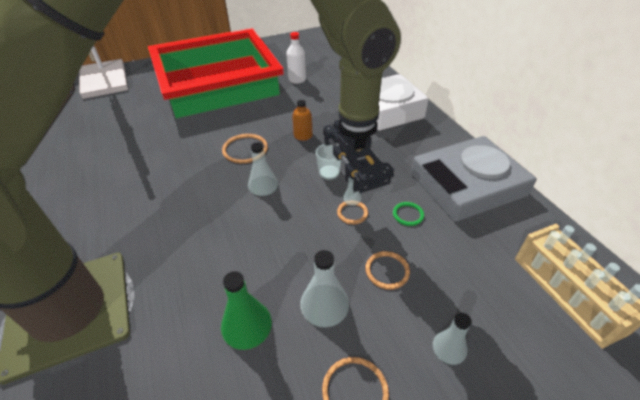

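Flask 1 hangs upright at about (352,190), above ring 1 at (352,212). Lowering it now.

>>> {"api": "play_rows", "payload": {"rows": [[0, 0.001, 0, 0.015, 0, 0, 0], [0, 0, 0, 0.015, 0, 0, 0], [0, 0, 0, 0.01, 0, 0, 0], [0, 0, 0, 0.006, 0, 0, 0], [0, 0, 0, 0.003, 0, 0, 0], [0, 0, 0, 0.001, 0, 0, 0], [0, 0, 0, 0, 0, 0, 0], [0, 0, 0, 0, 0, 0, 0]]}}

```text
clock: 8.45
tool_pos: [0.6131, 0.0087, 0.208]
eef_rot: [1.0, -0.0, 0.0, 0.0]
contact_force: [-0.6, 0.1, 2.1]
opening: 0.243
finger_force: 15.0
```

```bash
python3 - <<'E'
from h import *
go(*G[1],.0605)
E
```

```text
clock 8.45 q [-0.09  0.95  0.    1.73 -0.01  0.46 -1.65] pos [0.6131 0.0087 0.208 ] open 0.243 dmm [-1.1 -0.3  0.2] rot [ 0.   -0.04 -0.02] f [-0.6  0.1  2.1]
```

>>> {"api": "play_rows", "payload": {"rows": [[30, 0, 0, 0, 0, 0, 0], [40, 0, 0, 0, 0, 0, 0], [60, 0, 0, 0, 0, 0, 0], [60, 0, 0, -0.01, 0, 0, 0], [60, 0, 0, -0.03, 0, 0, 0], [60, 0, 0, -0.04, 0, 0, 0], [60, 0, 0, -0.04, 0, 0, 0], [60, 0, 0, -0.02, 0, 0, 0]]}}

```text
clock: 9.45
tool_pos: [0.6134, 0.0087, 0.3509]
eef_rot: [1.0, -0.0, 0.002, -0.0]
contact_force: [0.2, 0.0, -0.3]
opening: 0.604
finger_force: 0.0
```

>>> {"api": "play_rows", "payload": {"rows": [[60, 0.002, 0.05, 0, 0, 0, 0], [60, 0.002, 0.05, 0, 0, 0, 0], [60, 0.002, 0.05, 0, 0, 0, 0], [60, 0.002, 0.05, 0, 0, 0, 0], [60, 0.002, 0.05, 0, 0, 0, 0], [60, 0.002, 0.05, 0, 0, 0, 0], [60, 0.001, 0.05, 0, 0, 0, 0], [60, 0, 0.01, 0, 0, 0, 0]]}}

```text
clock: 10.45
tool_pos: [0.624, -0.3565, 0.3483]
eef_rot: [1.0, -0.003, -0.0, 0.002]
contact_force: [-0.5, 0.1, -0.7]
opening: 0.598
finger_force: 0.0
```

```bash
python3 - <<'E'
from h import *
go(*F[2]); save('top','t2.png')
M={n:(cams.snapshot(n),max((s['mask'] for s in finder.regions_of(n,'flask1_mid')),key=lambda m:(m&sil(n,1,*G[1])).sum(),default=None))[1] for n in('side','top')}
for n in M:
    if M[n] is not None: print(n,fit({n:M[n]},1,G[1]))
E
```

```text
clock 10.45 q [ 0.47  0.88 -0.04  1.3   0.04  0.96 -1.15] pos [ 0.624  -0.3565  0.3483] open 0.598 dmm [  1.5  -6.  118.9] rot [ 0.24  0.02 -0.39] f [-0.5  0.1 -0.7]
side (array([0.61243698, 0.01024864]), np.float64(0.8761682242990654))
top (array([0.61062305, 0.00877734]), np.float64(0.8382352941176471))
```

View pics/t2.png

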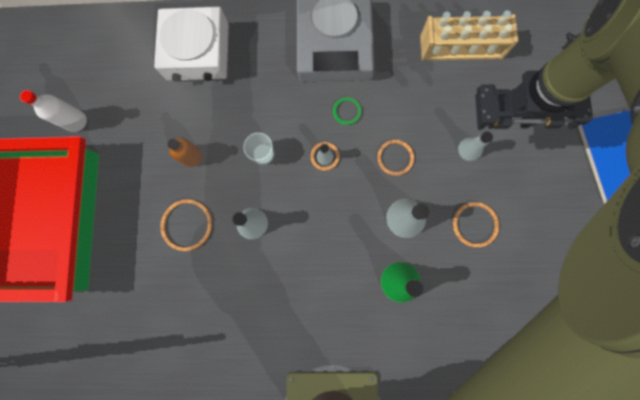

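Flask 1 stands in ring 1 at (323,154), within 2 mm of the ring centre. Next is flask 2 at (472,147).

>>> {"api": "play_rows", "payload": {"rows": [[60, 0, 0, 0.02, 0, 0, 0], [60, 0, 0, 0.01, 0, 0, 0], [60, 0, 0, 0, 0, 0, 0], [60, 0, 0, 0, 0, 0, 0]]}}

```text
clock: 11.2
tool_pos: [0.6262, -0.351, 0.3184]
eef_rot: [1.0, 0.0, 0.001, 0.0]
contact_force: [-0.8, 0.2, -0.7]
opening: 0.604
finger_force: 0.0
```

```bash
python3 - <<'E'
from h import *
go(*F[2])
E
```

```text
clock 11.20 q [ 0.47  0.91 -0.04  1.33  0.04  0.9  -1.15] pos [ 0.6262 -0.351   0.3184] open 0.604 dmm [-0.8  0.  89.1] rot [ 0.02 -0.06  0.01] f [-0.8  0.2 -0.7]
```

>>> {"api": "play_rows", "payload": {"rows": [[60, 0, 0, 0.03, 0, 0, 0], [60, 0, 0, 0.025, 0, 0, 0], [60, 0, 0, 0.02, 0, 0, 0], [60, 0, 0, 0.01, 0, 0, 0], [60, 0, 0, 0.004, 0, 0, 0], [60, 0, 0, 0, 0, 0, 0], [40, 0, 0, 0, 0, 0, 0], [34, 0, 0, 0, 0, 0, 0]], "grip_force": 18}}

```text
clock: 12.2
tool_pos: [0.626, -0.3514, 0.2294]
eef_rot: [1.0, -0.0, 0.0, 0.0]
contact_force: [-0.4, 0.4, 0.5]
opening: 0.393
finger_force: 0.0
```

>>> {"api": "play_rows", "payload": {"rows": [[0, 0, 0, 0, 0, 0, 0], [0, 0, 0, 0, 0, 0, 0], [0, 0, 0, 0, 0, 0, 0], [0, 0, 0, 0, 0, 0, 0]], "grip_force": 18}}

```text
clock: 12.7
tool_pos: [0.6259, -0.3515, 0.229]
eef_rot: [1.0, -0.0, 0.0, 0.0]
contact_force: [0.1, -0.5, 1.5]
opening: 0.287
finger_force: 18.0
```

```bash
python3 - <<'E'
from h import *
go(*G[2],.082)
E
```

```text
clock 12.70 q [ 0.47  1.02 -0.04  1.37  0.05  0.75 -1.16] pos [ 0.6259 -0.3515  0.229 ] open 0.287 dmm [ -20.5 -185.5   -0.4] rot [ 0.03 -0.03 -0.03] f [ 0.1 -0.5  1.5]
```

>>> {"api": "play_rows", "payload": {"rows": [[0, 0, 0, -0.01, 0, 0, 0], [0, 0, 0, -0.02, 0, 0, 0], [0, 0, 0, -0.02, 0, 0, 0], [0, -0.002, -0.02, 0, 0, 0, 0], [0, -0.004, -0.04, 0, 0, 0, 0], [0, -0.004, -0.04, 0, 0, 0, 0], [0, -0.004, -0.04, 0, 0, 0, 0], [0, -0.004, -0.025, 0, 0, 0, 0]]}}

```text
clock: 13.7
tool_pos: [0.6084, -0.1836, 0.2804]
eef_rot: [1.0, 0.001, 0.001, -0.001]
contact_force: [-0.5, 0.3, -1.2]
opening: 0.287
finger_force: 18.0
```

>>> {"api": "play_rows", "payload": {"rows": [[0, -0.0025, -0.015, 0, 0, 0, 0], [0, 0, -0.0055, 0, 0, 0, 0], [0, 0, 0, 0, 0, 0, 0], [0, 0, 0, 0, 0, 0, 0]]}}

```text
clock: 14.2
tool_pos: [0.6054, -0.1672, 0.2788]
eef_rot: [1.0, -0.001, 0.0, 0.001]
contact_force: [-0.9, -0.3, -1.1]
opening: 0.289
finger_force: 18.0
```

```bash
python3 - <<'E'
from h import *
go(*G[2],.082)
E
```

```text
clock 14.20 q [ 0.2   0.85 -0.01  1.66  0.01  0.63 -1.39] pos [ 0.6054 -0.1672  0.2788] open 0.289 dmm [ 0.1 -1.3 49.5] rot [ 0.07 -0.02 -0.12] f [-0.9 -0.3 -1.1]
```

>>> {"api": "play_rows", "payload": {"rows": [[0, 0, 0, 0.015, 0, 0, 0], [0, 0, 0, 0.015, 0, 0, 0], [0, 0, 0, 0.01, 0, 0, 0], [0, 0, 0, 0.006, 0, 0, 0], [0, 0, 0, 0.003, 0, 0, 0], [0, 0, 0, 0.001, 0, 0, 0], [0, 0, 0, 0, 0, 0, 0], [0, 0, 0, 0, 0, 0, 0]]}}

```text
clock: 15.2
tool_pos: [0.6056, -0.1658, 0.229]
eef_rot: [1.0, -0.0, 0.0, 0.0]
contact_force: [-0.2, 0.1, -0.3]
opening: 0.287
finger_force: 18.0
```

```bash
python3 - <<'E'
from h import *
go(*G[2],.082)
E
```

```text
clock 15.20 q [ 0.2   0.93 -0.01  1.68  0.02  0.54 -1.39] pos [ 0.6056 -0.1658  0.229 ] open 0.287 dmm [-0.1  0.2 -0.3] rot [ 0.01 -0.05 -0.02] f [-0.2  0.1 -0.3]
```

>>> {"api": "play_rows", "payload": {"rows": [[0, 0, 0, 0.0005, 0, 0, 0], [0, 0, 0, 0, 0, 0, 0]]}}

```text
clock: 15.45
tool_pos: [0.6056, -0.1659, 0.2289]
eef_rot: [1.0, -0.0, 0.001, 0.0]
contact_force: [-1.4, 0.3, 4.7]
opening: 0.29
finger_force: 18.0
```

>>> {"api": "play_rows", "payload": {"rows": [[33, 0, 0, 0, 0, 0, 0], [42, 0, 0, 0, 0, 0, 0], [62, 0, 0, 0, 0, 0, 0], [62, 0, 0, -0.01, 0, 0, 0], [62, 0, 0, -0.03, 0, 0, 0], [62, 0, 0, -0.04, 0, 0, 0], [62, 0, 0, -0.03, 0, 0, 0], [62, 0, 0, -0.01, 0, 0, 0]]}}

```text
clock: 16.45
tool_pos: [0.6059, -0.1659, 0.3507]
eef_rot: [1.0, -0.0, 0.002, 0.0]
contact_force: [-0.6, -0.2, 0.2]
opening: 0.621
finger_force: 0.0
```

>>> {"api": "play_rows", "payload": {"rows": [[62, -0.02, -0.045, 0, 0, 0, 0], [62, -0.02, -0.045, 0, 0, 0, 0], [62, -0.02, -0.045, 0, 0, 0, 0], [62, -0.02, -0.045, 0, 0, 0, 0], [62, -0.02, -0.045, 0, 0, 0, 0], [62, -0.02, -0.045, 0, 0, 0, 0], [62, -0.02, -0.045, 0, 0, 0, 0], [62, -0.018, -0.041, 0, 0, 0, 0]]}}

```text
clock: 17.45
tool_pos: [0.4464, 0.1918, 0.3477]
eef_rot: [1.0, 0.0, -0.001, 0.0]
contact_force: [-0.6, 0.4, -0.1]
opening: 0.623
finger_force: 0.0
```

>>> {"api": "play_rows", "payload": {"rows": [[62, 0, 0, 0, 0, 0, 0], [62, 0, 0, 0, 0, 0, 0]]}}

```text
clock: 17.7
tool_pos: [0.4475, 0.1897, 0.3479]
eef_rot: [1.0, -0.0, -0.0, 0.001]
contact_force: [0.7, -0.1, -0.8]
opening: 0.62
finger_force: 0.0
```

```bash
python3 - <<'E'
from h import *
go(.4475,.190,.104)
for n in('side','top'):
    save(n,n+'3.png')
    L=[s['mask'] for s in finder.regions_of(n,'flask2_mid')]
    if L: print(n,fit({n:max(L,key=lambda m:(m&sil(n,2,*G[2])).sum())},2,G[2]))
E
```

```text
clock 17.70 q [-0.54  0.61  0.07  2.04 -0.08  0.5  -1.98] pos [0.4475 0.1897 0.3479] open 0.620 dmm [-0.  -0.4 96.6] rot [ 0.07  0.03 -0.04] f [ 0.7 -0.1 -0.8]
side (array([ 0.60346543, -0.1656212 ]), np.float64(0.9337474120082816))
top (array([ 0.60577124, -0.16572845]), np.float64(0.9570661896243292))
```

View pics/side3.png

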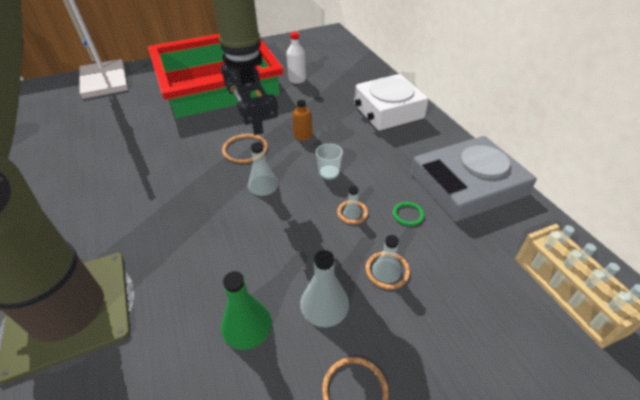

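Flasks 1 (352,200) and 2 (388,262) stand in their rings, and the gripper is above flask 3's stopper at (257,148). Gripping flask 3.

>>> {"api": "play_rows", "payload": {"rows": [[62, 0, 0, 0.03, 0, 0, 0], [62, 0, 0, 0.03, 0, 0, 0], [62, 0, 0, 0.02, 0, 0, 0], [62, 0, 0, 0.012, 0, 0, 0], [62, 0, 0, 0.0045, 0, 0, 0], [62, 0, 0, 0, 0, 0, 0], [45, 0, 0, 0, 0, 0, 0], [38, 0, 0, 0, 0, 0, 0]], "grip_force": 22}}

```text
clock: 18.9
tool_pos: [0.4477, 0.1904, 0.2522]
eef_rot: [1.0, -0.0, 0.001, -0.0]
contact_force: [-1.0, 0.8, -0.2]
opening: 0.418
finger_force: 0.0
```

>>> {"api": "play_rows", "payload": {"rows": [[0, 0, 0, 0, 0, 0, 0], [0, 0, 0, 0, 0, 0, 0], [0, 0, 0, 0, 0, 0, 0], [0, 0, 0, 0, 0, 0, 0]], "grip_force": 22}}

```text
clock: 19.4
tool_pos: [0.4476, 0.1901, 0.2519]
eef_rot: [1.0, -0.0, 0.0, 0.0]
contact_force: [-0.7, -1.3, 5.8]
opening: 0.332
finger_force: 22.0
```

>>> {"api": "play_rows", "payload": {"rows": [[0, 0, 0, -0.01, 0, 0, 0], [0, 0, 0, -0.02, 0, 0, 0], [0, 0, 0, -0.03, 0, 0, 0], [0, 0, 0, -0.035, 0, 0, 0], [0, 0, 0, -0.035, 0, 0, 0], [0, 0, 0, -0.035, 0, 0, 0], [0, 0, 0, -0.02, 0, 0, 0], [0, 0, 0, -0.01, 0, 0, 0]]}}

```text
clock: 20.4
tool_pos: [0.4472, 0.1904, 0.4478]
eef_rot: [1.0, 0.0, 0.001, -0.0]
contact_force: [0.1, -0.1, -2.8]
opening: 0.331
finger_force: 22.0
```

>>> {"api": "play_rows", "payload": {"rows": [[0, 0, 0.015, 0, 0, 0, 0], [0, 0, 0.03, 0, 0, 0, 0], [0, 0, 0.04, 0, 0, 0, 0], [0, 0, 0.04, 0, 0, 0, 0], [0, 0, 0.04, 0, 0, 0, 0]]}}

```text
clock: 21.02
tool_pos: [0.4466, 0.023, 0.4456]
eef_rot: [1.0, -0.001, -0.001, 0.0]
contact_force: [0.6, 0.5, -1.5]
opening: 0.336
finger_force: 22.0
```

```bash
python3 - <<'E'
from h import *
go(*G[3],.104)
E
```

```text
clock 21.02 q [-0.22  0.4   0.1   2.03 -0.06  0.72 -1.66] pos [0.4466 0.023  0.4456] open 0.336 dmm [ -8.6 373.3 194.7] rot [ 0.06  0.16 -0.07] f [ 0.6  0.5 -1.5]
```

>>> {"api": "play_rows", "payload": {"rows": [[0, -0.001, 0.045, 0, 0, 0, 0], [0, -0.001, 0.045, 0, 0, 0, 0], [0, -0.001, 0.045, 0, 0, 0, 0], [0, -0.001, 0.045, 0, 0, 0, 0], [0, -0.001, 0.045, 0, 0, 0, 0], [0, -0.001, 0.045, 0, 0, 0, 0], [0, -0.001, 0.04, 0, 0, 0, 0], [0, -0.002, 0.035, 0, 0, 0, 0]]}}

```text
clock: 22.02
tool_pos: [0.4367, -0.3219, 0.4453]
eef_rot: [1.0, -0.001, -0.001, -0.001]
contact_force: [0.8, 0.1, -1.9]
opening: 0.334
finger_force: 22.0
```

>>> {"api": "play_rows", "payload": {"rows": [[0, -0.0015, 0.02, 0, 0, 0, 0], [0, 0, 0.0105, 0, 0, 0, 0], [0, 0, 0, 0, 0, 0, 0], [0, 0, 0, 0.02, 0, 0, 0], [0, 0, 0, 0.03, 0, 0, 0], [0, 0, 0, 0.03, 0, 0, 0], [0, 0, 0, 0.03, 0, 0, 0], [0, 0, 0, 0.02, 0, 0, 0]]}}

```text
clock: 23.02
tool_pos: [0.4373, -0.3482, 0.3155]
eef_rot: [1.0, 0.001, -0.0, -0.001]
contact_force: [-0.3, -1.1, -1.3]
opening: 0.334
finger_force: 22.0
```

>>> {"api": "play_rows", "payload": {"rows": [[0, 0, 0, 0.01, 0, 0, 0], [0, 0, 0, 0, 0, 0, 0], [0, 0, 0, 0, 0, 0, 0]]}}

```text
clock: 23.4
tool_pos: [0.4372, -0.3501, 0.3076]
eef_rot: [1.0, 0.0, 0.001, 0.0]
contact_force: [-0.1, -0.2, -1.0]
opening: 0.334
finger_force: 22.0
```

```bash
python3 - <<'E'
from h import *
go(*G[3],.105)
E
```

```text
clock 23.40 q [ 0.55  0.74  0.06  1.86 -0.09  0.54 -0.9 ] pos [ 0.4372 -0.3501  0.3076] open 0.334 dmm [-0.3  0.3 55.3] rot [ 0.05 -0.08  0.01] f [-0.1 -0.2 -1. ]
```

>>> {"api": "play_rows", "payload": {"rows": [[0, 0, 0, 0.02, 0, 0, 0], [0, 0, 0, 0.015, 0, 0, 0], [0, 0, 0, 0.01, 0, 0, 0], [0, 0, 0, 0.006, 0, 0, 0], [0, 0, 0, 0.0035, 0, 0, 0], [0, 0, 0, 0.001, 0, 0, 0], [0, 0, 0, 0, 0, 0, 0], [0, 0, 0, 0, 0, 0, 0]]}}

```text
clock: 24.4
tool_pos: [0.4369, -0.3505, 0.2519]
eef_rot: [1.0, -0.0, 0.0, 0.0]
contact_force: [-1.5, -0.8, 5.8]
opening: 0.332
finger_force: 22.0
```

>>> {"api": "play_rows", "payload": {"rows": [[37, 0, 0, 0, 0, 0, 0], [46, 0, 0, 0, 0, 0, 0], [64, 0, 0, 0, 0, 0, 0], [64, 0, 0, -0.01, 0, 0, 0], [64, 0, 0, -0.03, 0, 0, 0], [64, 0, 0, -0.04, 0, 0, 0], [64, 0, 0, -0.03, 0, 0, 0], [64, 0, 0, -0.02, 0, 0, 0]]}}

```text
clock: 25.4
tool_pos: [0.4369, -0.3503, 0.3835]
eef_rot: [1.0, -0.0, 0.001, 0.001]
contact_force: [0.1, -0.0, 0.4]
opening: 0.639
finger_force: 0.0
```

>>> {"api": "play_rows", "payload": {"rows": [[64, 0.003, -0.026, 0, 0, 0, 0], [64, 0.004, -0.04, 0, 0, 0, 0], [64, 0.004, -0.04, 0, 0, 0, 0], [64, 0.004, -0.03, 0, 0, 0, 0], [64, 0.0035, -0.02, 0, 0, 0, 0], [64, 0, -0.01, 0, 0, 0, 0], [64, 0, 0, 0, 0, 0, 0], [64, 0, 0, 0, 0, 0, 0]]}}

```text
clock: 26.4
tool_pos: [0.4552, -0.1853, 0.3814]
eef_rot: [1.0, -0.001, 0.0, 0.0]
contact_force: [0.2, 0.2, 1.0]
opening: 0.642
finger_force: 0.0
```

```bash
python3 - <<'E'
from h import *
go(.4555,-.1845,.128)
for n in('side','top'):
    save(n,n+'4.png')
    for i,x0 in((3,G[3]),(4,F[4][:2])):
        L=[s['mask'] for s in finder.regions_of(n,'flask%d_mid'%i)]
        if L: print(n,i,fit({n:max(L,key=lambda m:(m&sil(n,i,*x0)).sum())},i,x0))
E
```

```text
clock 26.40 q [ 0.22  0.56  0.11  2.   -0.1   0.59 -1.17] pos [ 0.4552 -0.1853  0.3814] open 0.642 dmm [  0.3  -0.8 106.1] rot [ 0.05 -0.02 -0.11] f [0.2 0.2 1. ]
side 3 (array([ 0.43438622, -0.35218614]), np.float64(0.9353846153846154))
side 4 (array([ 0.45513147, -0.18610234]), np.float64(0.9176376054640418))
top 3 (array([ 0.43269922, -0.34794531]), np.float64(0.49333333333333335))
top 4 (array([ 0.42946077, -0.17202421]), np.float64(0.31546231546231546))
```

View pics/side4.png

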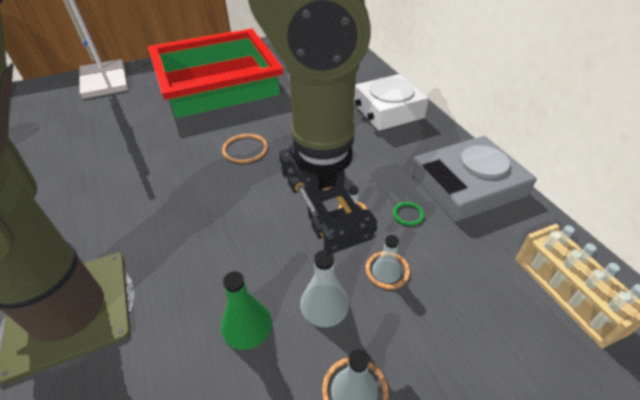

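Flask 3 stands in ring 3 at (355,385), and the gripper is above clear flask 4 at (324,290). The green flask at (243,320) is well clear of it. Gripping flask 4.

>>> {"api": "play_rows", "payload": {"rows": [[64, 0, 0, 0.03, 0, 0, 0], [64, 0, 0, 0.03, 0, 0, 0], [64, 0, 0, 0.025, 0, 0, 0], [64, 0, 0, 0.015, 0, 0, 0], [64, 0, 0, 0.006, 0, 0, 0], [64, 0, 0, 0, 0, 0, 0], [50, 0, 0, 0, 0, 0, 0], [43, 0, 0, 0, 0, 0, 0]], "grip_force": 26}}

```text
clock: 27.7
tool_pos: [0.4556, -0.1843, 0.2758]
eef_rot: [1.0, -0.0, 0.001, 0.0]
contact_force: [-0.7, 0.6, 0.5]
opening: 0.446
finger_force: 0.0
```

>>> {"api": "play_rows", "payload": {"rows": [[0, 0, 0, 0, 0, 0, 0], [0, 0, 0, 0, 0, 0, 0], [0, 0, 0, 0, 0, 0, 0], [0, 0, 0, 0, 0, 0, 0]], "grip_force": 26}}

```text
clock: 28.2
tool_pos: [0.4556, -0.1845, 0.2756]
eef_rot: [1.0, -0.0, 0.0, 0.0]
contact_force: [0.1, -1.1, 5.8]
opening: 0.382
finger_force: 26.0
```

```bash
python3 - <<'E'
from h import *
go(*G[4],.128)
E
```

```text
clock 28.20 q [ 0.25  0.74  0.06  2.08 -0.13  0.32 -1.15] pos [ 0.4556 -0.1845  0.2756] open 0.382 dmm [-1.05e+01 -5.36e+02 -1.00e-01] rot [ 0.04 -0.06 -0.04] f [ 0.1 -1.1  5.8]
```

>>> {"api": "play_rows", "payload": {"rows": [[0, 0, 0, -0.01, 0, 0, 0], [0, 0, 0, -0.02, 0, 0, 0], [0, 0, 0, -0.02, 0, 0, 0], [0, 0, 0, -0.01, 0, 0, 0], [0, 0, -0.015, 0, 0, 0, 0], [0, 0, -0.03, 0, 0, 0, 0], [0, -0.001, -0.04, 0, 0, 0, 0], [0, -0.001, -0.045, 0, 0, 0, 0]]}}

```text
clock: 29.2
tool_pos: [0.4529, -0.0522, 0.3345]
eef_rot: [1.0, -0.0, -0.001, -0.0]
contact_force: [0.2, -0.7, -1.9]
opening: 0.38
finger_force: 26.0
```

>>> {"api": "play_rows", "payload": {"rows": [[0, -0.001, -0.045, 0, 0, 0, 0], [0, -0.001, -0.045, 0, 0, 0, 0], [0, -0.001, -0.045, 0, 0, 0, 0], [0, -0.001, -0.045, 0, 0, 0, 0], [0, -0.001, -0.045, 0, 0, 0, 0], [0, -0.001, -0.045, 0, 0, 0, 0], [0, -0.001, -0.045, 0, 0, 0, 0], [0, -0.0015, -0.04, 0, 0, 0, 0]]}}

```text
clock: 30.2
tool_pos: [0.4433, 0.3034, 0.3341]
eef_rot: [1.0, 0.001, -0.001, 0.0]
contact_force: [0.9, 0.5, -1.8]
opening: 0.378
finger_force: 26.0
```

>>> {"api": "play_rows", "payload": {"rows": [[0, 0, -0.03, 0, 0, 0, 0], [0, 0, -0.015, 0, 0, 0, 0], [0, 0, -0.006, 0, 0, 0, 0], [0, 0, 0, 0, 0, 0, 0], [0, 0, 0, 0, 0, 0, 0]]}}

```text
clock: 30.82
tool_pos: [0.4454, 0.3504, 0.3352]
eef_rot: [1.0, -0.001, -0.0, 0.001]
contact_force: [-0.7, -0.8, -0.8]
opening: 0.379
finger_force: 26.0
```

```bash
python3 - <<'E'
from h import *
go(*G[4],.1286)
E
```

```text
clock 30.82 q [-0.91  0.73  0.28  1.83 -0.32  0.63 -2.01] pos [0.4454 0.3504 0.3352] open 0.379 dmm [ 0.1 -1.2 59.3] rot [ 0.07  0.01 -0.14] f [-0.7 -0.8 -0.8]
```

>>> {"api": "play_rows", "payload": {"rows": [[0, 0, 0, 0.02, 0, 0, 0], [0, 0, 0, 0.015, 0, 0, 0], [0, 0, 0, 0.012, 0, 0, 0], [0, 0, 0, 0.008, 0, 0, 0], [0, 0, 0, 0.0035, 0, 0, 0], [0, 0, 0, 0.001, 0, 0, 0], [0, 0, 0, 0, 0, 0, 0], [0, 0, 0, 0, 0, 0, 0]]}}

```text
clock: 31.82
tool_pos: [0.4452, 0.3519, 0.276]
eef_rot: [1.0, -0.0, 0.0, -0.0]
contact_force: [-0.3, 0.1, -2.0]
opening: 0.38
finger_force: 26.0
```

>>> {"api": "play_rows", "payload": {"rows": [[0, 0, 0, 0.0006, 0, 0, 0], [0, 0, 0, 0, 0, 0, 0], [0, 0, 0, 0, 0, 0, 0]]}}

```text
clock: 32.2
tool_pos: [0.4452, 0.3517, 0.2756]
eef_rot: [1.0, -0.0, 0.0, -0.0]
contact_force: [-2.0, -2.1, 5.7]
opening: 0.377
finger_force: 26.0
```

Contact (5.7 N upward), so the flask is down. Releasing and backing off.

>>> {"api": "play_rows", "payload": {"rows": [[42, 0, 0, 0, 0, 0, 0], [50, 0, 0, 0, 0, 0, 0], [66, 0, 0, 0, 0, 0, 0], [66, 0, 0, -0.01, 0, 0, 0], [66, 0, 0, -0.03, 0, 0, 0], [66, 0, 0, -0.04, 0, 0, 0], [66, 0, 0, -0.04, 0, 0, 0], [66, 0, 0, -0.02, 0, 0, 0]]}}

```text
clock: 33.2
tool_pos: [0.4454, 0.3518, 0.418]
eef_rot: [1.0, -0.0, 0.002, -0.001]
contact_force: [-0.0, -0.3, -0.3]
opening: 0.658
finger_force: 0.0
```

>>> {"api": "play_rows", "payload": {"rows": [[66, 0, 0.03, 0, 0, 0, 0], [66, 0, 0.05, 0, 0, 0, 0], [66, 0, 0.05, 0, 0, 0, 0], [66, 0, 0.04, 0, 0, 0, 0], [66, 0, 0.02, 0, 0, 0, 0], [66, 0, 0, 0, 0, 0, 0], [66, 0, 0, 0, 0, 0, 0]]}}

```text
clock: 34.08
tool_pos: [0.4451, 0.163, 0.4154]
eef_rot: [1.0, 0.001, 0.0, -0.001]
contact_force: [-0.1, 0.4, -1.2]
opening: 0.659
finger_force: 0.0
```

```bash
python3 - <<'E'
from h import *
for n in('side','top'):
    save(n,n+'5.png')
    for i,x0 in G.items():
        L=[s['mask'] for s in finder.regions_of(n,'flask%d_mid'%i)]
        if L: print(n,i,fit({n:max(L,key=lambda m:(m&sil(n,i,*x0)).sum()/(m|sil(n,i,*x0)).sum())},i,x0),x0)
cv2.imwrite('pics/end.png',np.hstack([cv2.imread('pics/%s5.png'%n)[:,100:500] for n in('side','top')]))
E
```

```text
side 1 (array([0.61126426, 0.00824459]), np.float64(0.882903981264637)) (0.612, 0.009)
side 2 (array([ 0.60254803, -0.16672233]), np.float64(0.9125)) (0.6055, -0.166)
side 3 (array([ 0.43492975, -0.35073425]), np.float64(0.9713774597495528)) (0.437, -0.3505)
side 4 (array([0.44486729, 0.35324964]), np.float64(0.937874251497006)) (0.4455, 0.3515)
top 1 (array([0.61327171, 0.01089523]), np.float64(0.8819188191881919)) (0.612, 0.009)
top 2 (array([ 0.60530225, -0.1667002 ]), np.float64(0.8736263736263736)) (0.6055, -0.166)
top 3 (array([ 0.43792345, -0.35152564]), np.float64(0.9122137404580153)) (0.437, -0.3505)
top 4 (array([0.43045056, 0.34551245]), np.float64(0.16072629455279086)) (0.4455, 0.3515)
```

View pics/end.png

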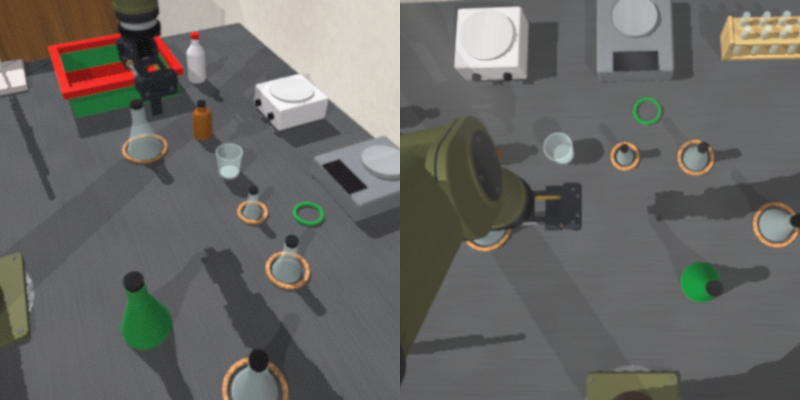

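All four flasks stand upright and centred in their rings: side view, left half, (143,145), (252,205), (288,262) and (257,385). The bottle, beaker and green look-alikes haven't moved, and the arm is clear.

```bash
python3 -c "
from h import *
print(r.finish_job())"
```

```text
the job is handed in; nothing more can be done
None
```

The job is handed in: all four flasks stand upright in their matching rings, placed smallest to largest in about 34 s of the 125 s allowed, and the bottle, beaker and green look-alikes were left alone.

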